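# Turn a soap mould over onto its board

### The arm

A 6-joint arm with a two-finger parallel gripper is mounted at the origin on the work surface. World frame = base frame: x ahead of the robot, y to its left, z up, the work surface at z = 0. Lengths are in mm, angles in rad, forces in N, time in s.
With the tool pointing down it reaches from about 350 to 775 mm from the base axis. Payload 7.3 kg.
Tool frame: the origin (TCP) lies between the finger pads; the fingertips stand 25 mm ahead of it and the grasp point (between the pads) lies 6 mm ahead of it; z points along the fingers, y is the direction in which the jaws open and shut (so a half turn about z gives the same grasp; the last joint's range is limited). The gripper opens to 92 mm and grips with 3 to 60 N. Pads are 19 mm wide; open, the fingers measure 130 mm over their backs; the gripper's body (75 mm by 190 mm) begins 47 mm behind the grasp point.
Start: joints at [-1.484, 0.342, 1.524, -0, 1.275, -0.146], TCP at [121.14, -510.85, 251.741] pointing down, gripper open.
Joint ranges: [-2.53, 2.53], [-0.77, 2.02], [0.04, 2.7], [-1, 4.14], [0.28, 2.66], [-3.11, 3.11]. Speed limits (rad/s): [2.57, 2.57, 3.14, 3.14, 3.14, 3.14].

### API

Orientations are given as [roll, pitch, yaw] about the fixed x, y, z axes, in that order (R = Rz(yaw) Ry(pitch) Rx(roll)).
In Python, from plant import get_obs, capture, calibration, close_job gives the robot as it stands. The module is installed in compiled form; this text tells all that it offers.
- The arm moves only by the shell command python3 -m jog 'ROWS'. ROWS is JSON, one flat list of numbers, 5 for each row, row after row: the closure, from 0 (fully open) to 1 (shut), then the shift along the tool's x, y, z in mm, then the turn about the tool's z in degrees. In form: [fingers, tx, ty, tz, yaw, fingers, tx, ty, tz, yaw, ...]. A call has 1 to 5 rows; each row shifts and turns the pose as measured when the row begins, along the tool's axes as they then stand; what a row does not reach is not made up. A row lasts 1/10 s, in which the tool goes at most 50 mm and 8.59 degrees, less where a joint would pass 70% of its speed; a pose out of reach is approached as far as the arm can. A call is refused whole if a number of a shift passes 50 or a number of a turn 8.59, either way. A call with a gripper value outside its range is refused whole. The fingers move at their own pace and stop on an object; the grip force is fixed at half the most. Time passes only in rows, so rows that do not move let the fingers close. It gives the time, the measured TCP pose, the force and the opening at its end, in the units of the state.
- get_obs(): the state, without advancing time (a new reading comes with each control period).
- capture(name): name is "side" or "top" or "wrist"; returns (picture, depth): 480x640x3 uint8, red, green, blue; 480x640 float32, mm along the optical axis (not along the pixel's ray), 0 where there is no reading.
- calibration(name): a dict with "fovy" (degrees; the focal length in pixels is half the picture's height over the tangent of half this angle, whatever the lens; pixels are square), "cx", "cy" (the principal point, pixels), "R" (3x3) and "t" (3): a world point X has camera coordinates R X + t. Camera axes: x right, y down, z forward; pixel columns grow to the right and rows downward; lengths in mm; the calibration is good to about 2 mm. A picture is of the moment at which its call begins: read the wrist's pose just before it. calibration takes no time and is no camera call; for the wrist camera it gives the pose at the moment of the call.
- close_job(): hands the job in, once; it reports no verdict.
The state is a dict: "time": time; "joint_positions": joint angles; "dq": joint speeds; "tau": joint torques, N m; "tool_pos": TCP position; "tcp_rot": TCP orientation; "contact_force": force on the tool from outside, world axes, zero at the start; "moment": the same for the moment, N m; "grip_width": finger opening in mm.
Only numpy, scipy, OpenCV 4.12 (cv2) and the standard library are available. Lean on these libraries where they do the work, as an engineer would, in place of code of your own. Each camera call takes 0.05 s, during which the arm holds its last target.

### The job

One of the white loaf moulds of set soap has a wooden board lying on it. Pick that mould up with its board and slide the two squarely and fully home into the open mouth of the steel turning cradle; then take the cradle's handle, swing it right over to the other side and ease it down without letting it drop, so that the mould ends upside down on top of its board in the cradle. Keep the board with the mould all the way and let go of everything at the end.

Things in the scene. Friction and masses are not known exactly. Their poses are not given: they have to be found in the camera images.
- mould: White loaf mould with cream soap stuck fast in it: 110 (its x) x 60 (its y) x 28 mm high, 200 to 330 g; grip across the 60 mm. Origin: centre of underside, z up at first. Its top 4 mm is a rim 3 mm thick round the recess that holds the board. Only this loaf mould has a board; a like one without a board is not wanted. Either end may enter the cradle first.
- board: Wooden board 100 x 50 x 10 mm, 60 g, lying loose in the mould's 104 x 54 mm recess, 4 mm deep, so 6 mm stand proud; mould and board together are 34 mm high. Origin: centre of its underside, 24 mm above the mould's underside; long side along x, z up at first.
- stand: Fixed stand of the steel cradle, a C open to -x and both sides. Origin on the bench below the middle of the hinge, which runs along y 35 mm up. In mm at the start: lower plate x -140 to -14, y +-30, top face at z 12; upper plate x -106 to -14, y +-23, z 58 to 64; back wall at x -20. Mould home: middle at x -75, y 0, long side along x. Turned over, all is mirrored to +x, same heights.
- cradle (a joint): Hinge angle: 0 at first, lying to the stand's -x; pi/2 mouth up; pi at its stop, lying to +x. Swings freely and falls if let go; about 6 N lifts it. Handle: black round bar 12 mm thick along y, stand frame x -130, z 35 mm, from y -79 to its free end at y -139; it circles the hinge at 130 mm (ends at x +130, z 35). Its arm, 8 mm thick at y -75, runs from the hinge to x -137.
Things that resemble listed ones, but are neither listed nor needed, are in the scene too. Of the things like the board, leave any that is red; of the rest the larger one is meant. What is shaped like the mould but pink is not meant.

How it is judged:
By the outcome, as a careful person would: the job done as asked, in the order asked, and still so for the second after the job is handed in, with the robot touching nothing.
It also fails if it takes over 64 s, if anything falls off the work surface, if the arm or the gripper's body presses on something with over 40 N, if the wrist force passes 120 N, or if a joint passes its speed limit or range.

## Working session

There is one attempt and no reset: what is moved stays moved. The work goes in short steps, Python scripts to look and compute and a shell command to move; the robot and the scene stay as the last step left them, time stands still between calls to the robot, and variables do not carry over. Pictures are saved under pics/ and viewed, and the job is handed in when it is done.

```bash
ls; mkdir -p pics; python3 - <<'E'
from plant import *
import cv2,numpy as np
o=get_obs()
for k,v in o.items(): print(k,np.round(v,3))
for n in ("side","top","wrist"):
    c=calibration(n); print(n,{k:np.round(v,3).tolist() for k,v in c.items()})
    p,d=capture(n); cv2.imwrite(f"pics/{n}0.png",p[:,:,::-1]); np.save(f"pics/{n}0.npy",d); print(d.min(),d.max())
E
```

```text
pics
time 0.0
joint_positions [-1.484  0.343  1.525 -0.     1.275 -0.146]
dq [ 0.001  0.    -0.     0.001 -0.001 -0.002]
tau [  0.    -43.124 -24.422   0.072   0.056  -0.   ]
tool_pos [ 121.119 -510.468  251.053]
tcp_rot [-3.14  -0.     0.233]
contact_force [-0.101  0.541 -0.338]
moment [ 0.006 -0.006  0.025]
grip_width 91.733
side {'fovy': 45.406, 'cx': 299.753, 'cy': 242.705, 'R': [[0.998, -0.06, 0.004], [-0.026, -0.501, -0.865], [0.054, 0.864, -0.501]], 't': [-403.981, 102.543, 1023.533]}
0.0 3038.7793
top {'fovy': 52.116, 'cx': 318.479, 'cy': 241.016, 'R': [[-0.014, -1.0, -0.008], [-0.997, 0.014, -0.074], [0.075, 0.007, -0.997]], 't': [105.436, 413.977, 1060.348]}
0.0 1800.4706
wrist {'fovy': 66.053, 'cx': 318.057, 'cy': 241.916, 'R': [[0.23, -0.973, -0.001], [-0.935, -0.221, 0.278], [-0.271, -0.063, -0.961]], 't': [-525.267, -34.378, 391.519]}
0.0 888.20447
```

View pics/top0.png

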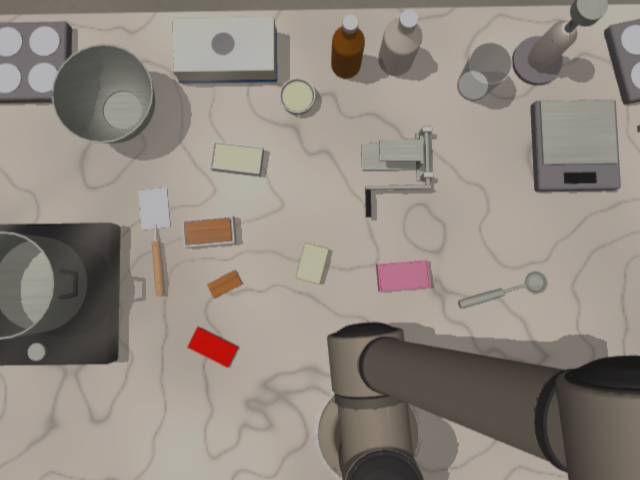

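View pics/side0.png

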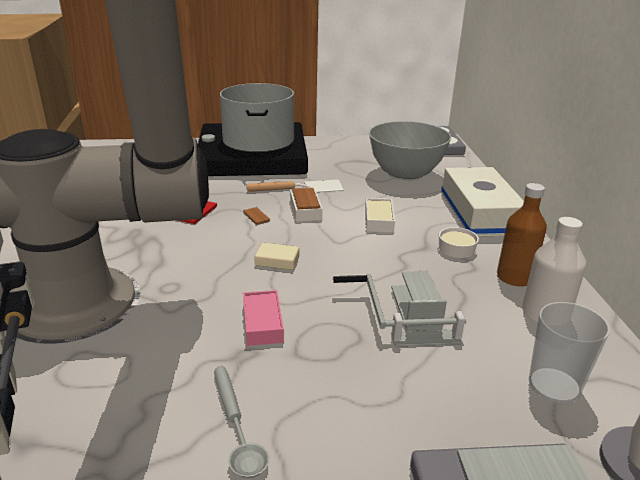

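View pics/wrist0.png

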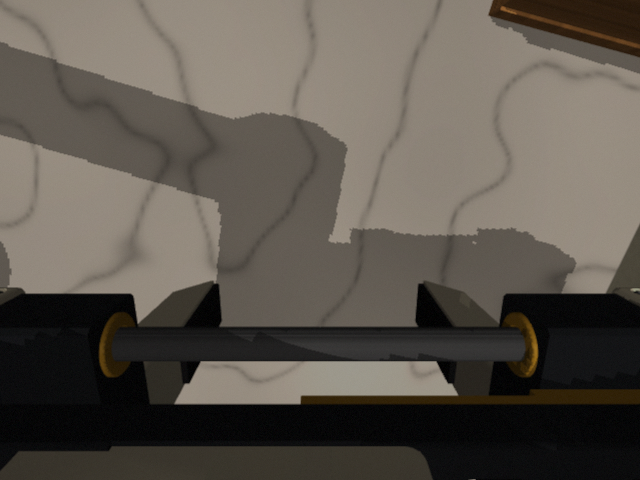

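The top view shows the following, as (column, row):
- Brown board in the white mould: (208,232).
- Grey cradle: plates about (362–425, 138–172), hinge near column 428, so it opens toward world +y. Black handle at (369,203).
- Decoys: cream mould (238,158), pink mould (404,276), small board (225,284), red board (213,347).

The side view shows the boarded mould at (306,203), the cradle at (420,310) and the handle at (350,279). Next I measure them.

```bash
cat > h.py <<'E'
import numpy as np, cv2
from plant import *
def K(c):
    f=240/np.tan(np.radians(c["fovy"])/2); return f,c["cx"],c["cy"]
def pts(c,d):
    f,cx,cy=K(c); v,u=np.mgrid[0:480,0:640]
    P=np.stack([(u-cx)/f*d,(v-cy)/f*d,d],-1)
    return (P-np.array(c["t"]))@np.array(c["R"])
def ray(c,uv):
    f,cx,cy=K(c); R=np.array(c["R"]); o=-R.T@np.array(c["t"])
    w=R.T@np.array([(uv[0]-cx)/f,(uv[1]-cy)/f,1]); return o,w/np.linalg.norm(w)
def onz(c,uv,z):
    o,w=ray(c,uv); return o+w*(z-o[2])/w[2]
def tri(c1,p1,c2,p2):
    o1,w1=ray(c1,p1);o2,w2=ray(c2,p2)
    A=np.stack([w1,-w2],1); s=np.linalg.lstsq(A,o2-o1,rcond=None)[0]
    a=o1+w1*s[0]; b=o2+w2*s[1]; return (a+b)/2,np.linalg.norm(a-b)
E
python3 - <<'E'
from h import *
c={n:calibration(n) for n in("side","top","wrist")}
R=np.array(c["wrist"]["R"]);print("wristcam",-R.T@np.array(c["wrist"]["t"]))
for n,box in(("top",(160,210,260,255)),("side",(285,175,335,225))):
    p=cv2.imread(f"pics/{n}0.png"); d=np.load(f"pics/{n}0.npy"); P=pts(c[n],d)
    h=cv2.cvtColor(p,cv2.COLOR_BGR2HSV)
    m=(h[...,1]>120)&(h[...,0]<20)&(h[...,2]>60); b=np.zeros_like(m); b[box[1]:box[3],box[0]:box[2]]=1; m&=b
    cn=max(cv2.findContours(m.astype(np.uint8),cv2.RETR_EXTERNAL,cv2.CHAIN_APPROX_NONE)[0],key=cv2.contourArea)
    r=cv2.minAreaRect(cn); print(n,"board",m.sum(),r)
    print(" depth pts med",np.median(P[m],0), "z pct",np.percentile(P[m][:,2],[5,50,95]))
    # any obj points higher than table near
    q=P[b&(P[...,2]>12)&(d>0)]; print(" >12mm box",q.min(0),q.max(0),len(q))
    if n=="top":
        w=np.array([onz(c[n],x,34)[:2] for x in cn[:,0,:].astype(float)]).astype(np.float32); r=cv2.minAreaRect(w); print(" board rect on z34",r)
        q2=P[b&(P[...,2]>15)&(d>0)][:,:2].astype(np.float32); print(" mould rect", cv2.minAreaRect(q2))
    else:
        for uv in [(r[0][0],r[0][1])]: print(onz(c[n],uv,34))
# triangulate board
# table height
for n in("top","side"):
    d=np.load(f"pics/{n}0.npy"); P=pts(c[n],d); ok=(d>0)&(abs(P[...,0]-500)<150)&(abs(P[...,1])<250); hist=np.median(P[ok][:,2]); print(n,"table",hist)
# cradle zone
d=np.load("pics/top0.npy"); P=pts(c["top"],d); p=cv2.imread("pics/top0.png")
print("cradle z map")
for v in range(124,220,4): print(v," ".join(f"{P[v,u,2]:4.0f}" for u in range(352,440,4)))
for uv in [(362,157),(428,128),(428,175),(369,203),(369,190)]: print(uv,P[uv[1],uv[0]].round(1))
x=cv2.resize(p[110:230,340:450],None,fx=5,fy=5,interpolation=cv2.INTER_CUBIC); cv2.imwrite("pics/crop_top.png",x)
p=cv2.imread("pics/side0.png");x=cv2.resize(p[255:360,325:475],None,fx=5,fy=5,interpolation=cv2.INTER_CUBIC); cv2.imwrite("pics/crop_side.png",x)
E
```

```text
wristcam [ 194.80336848 -494.18853302  385.1005195 ]
top board 939 ((207.6494598388672, 230.81910705566406), (21.18983268737793, 44.74989318847656), 84.5596694946289)
 depth pts med [439.60795431 337.81548996  34.44675237] z pct [31.27036477 34.44675237 37.74495541]
 >12mm box [391.99744353 282.23607311  12.06854639] [472.2894261  448.95161938  40.40041913] 1458
 board rect on z34 ((439.69464111328125, 338.8941345214844), (46.10053253173828, 96.89904022216797), 4.623239517211914)
 mould rect ((438.5869445800781, 339.594482421875), (60.401161193847656, 111.3623275756836), 4.328877925872803)
side board 490 ((302.7381286621094, 194.5202178955078), (38.652252197265625, 22.63797950744629), 56.97612762451172)
 depth pts med [434.14830578 334.87211539  32.70126326] z pct [11.44083184 32.70126326 35.21464788]
 >12mm box [394.74791217 279.34233045  12.00724922] [470.8210044  462.56833132  37.0960414 ] 789
[432.27595321 346.58557387  34.        ]
top table 0.6587051372923682
side table -0.36325001909045185
cradle z map
124   -3   -4   -1   -2    0    4   -2   -4    4    0    3    0    1    3  
[... 2136 characters left out ...]
 -0    1   -1   -2    3   -2   -1    1   -1   -1   -1   -0    1   -3
204   -2   -4    2    0   46   -1    0    0    2   -3    3    0   -2   -1    2   -3   -1    0   -3    1   -0    2
208    5    1    2    0   42    1    3    2    3   -1    1    1   -0    0    1   -1   -2   -1   -2    0    1    0
212   -0    1    2   -1   41   -0   -3   -2   -2   -3    0    3   -3   -0    3   -0    4    1   -0    2   -1    3
216    2   -1   -1   -3   42    1   -1    4    1   -1   -1    1   -0   -0   -2    2    1    1   -4   -4   -4   -2
(362, 157) [ 6.024e+02 -1.000e-01  1.030e+01]
(428, 128) [ 654.6 -140.8   47.4]
(428, 175) [ 552.  -137.9   46.1]
(369, 203) [494.2 -10.6  39.4]
(369, 190) [522.1 -11.   41.9]
```

View pics/crop_top.png

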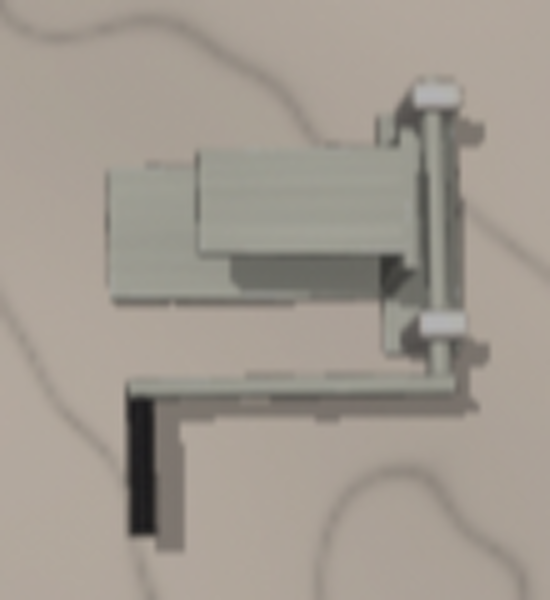

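View pics/crop_side.png

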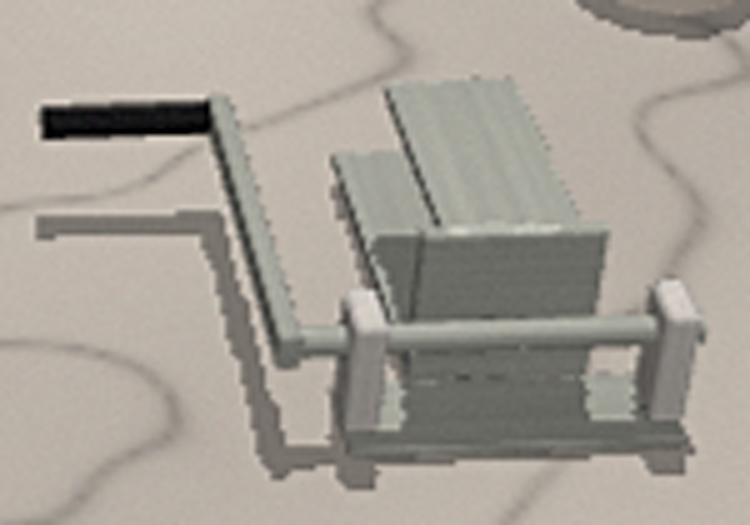

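```bash
python3 - <<'E'
from h import *
for n in("top","side"):
    c=calibration(n); d=np.load(f"pics/{n}0.npy"); P=pts(c,d); p=cv2.imread(f"pics/{n}0.png")
    v,u=np.mgrid[0:480,0:640]
    roi=(P[...,0]>400)&(P[...,0]<690)&(P[...,1]<40)&(P[...,1]>-180)&(d>0)
    up=roi&(P[...,2]>56)&(P[...,2]<75)&(P[...,0]>540)
    def pix_rect(m,z,tag):
        m=m.astype(np.uint8); 
        cn=max(cv2.findContours(m,cv2.RETR_EXTERNAL,cv2.CHAIN_APPROX_NONE)[0],key=cv2.contourArea)
        w=np.array([onz(c,x,z)[:2] for x in cn[:,0,:].astype(float)]).astype(np.float32)
        print(n,tag,cv2.minAreaRect(w),"medz",np.median(P[m>0][:,2]))
    pix_rect(up,64,"upper z64")
    blk=roi&(p.max(2)<60)&(P[...,2]>25)
    q=P[blk]; print(n,"black n",blk.sum(),q.mean(0),q.min(0),q.max(0)); pix_rect(blk,38,"bar z38")
    ys,xs=np.nonzero(blk); print("  bar pix mean",xs.mean(),ys.mean(),cv2.minAreaRect(np.stack([xs,ys],1).astype(np.float32)))
    if n=="top":
        lo=roi&(P[...,2]>6)&(P[...,2]<20)&(u<379)&(v<176)&(v>135)
        q=P[lo]; print("lower: y max pct",np.percentile(q[:,1],[98,99.5]),"x",np.percentile(q[:,0],[1,50,99]),"z",np.median(q[:,2]))
        arm=roi&(P[...,2]>30)&(v>183)&(v<193)&(u>372)&(u<426); q=P[arm]; print("arm fit x=a*y+b",np.polyfit(q[:,1],q[:,0],1),q[:,0].mean(),q[:,1].mean(),np.median(q[:,2]))
        # hinge rod between posts
        rod=roi&(P[...,2]>33)&(P[...,2]<50)&(u>424)&(v>135)&(v<172)&(u<433); q=P[rod]; print("rod fit y=a*x+b",np.polyfit(q[:,0],q[:,1],1),q.mean(0))
        for a,b in(((u>422)&(v<136),"far"),((u>420)&(v>170)&(v<181),"near")):
            q=P[roi&a&(P[...,2]>43)]; print("post",b,np.median(q,0),len(q))
E
```

```text
top upper z64 ((601.5945434570312, -78.18086242675781), (60.44108581542969, 92.21837615966797), 0.8545091152191162) medz 64.19826366586071
top black n 135 [496.77383065 -11.5907319   40.15605861] [ 465.76375769 -118.77428169   29.26259395] [584.46552173  -3.76926788  45.80363839]
top bar z38 ((494.5462951660156, -8.631875991821289), (8.640399932861328, 56.62174987792969), 88.788818359375) medz 40.39181897808908
  bar pix mean 369.42962962962963 201.8 ((385.9792175292969, 182.9906768798828), (19.88344955444336, 74.27095794677734), 42.66269302368164)
lower: y max pct [0.52315162 1.55978571] x [572.70273925 601.9906161  631.34652379] z 12.19032164774092
arm fit x=a*y+b [-2.02697656e-03  5.26759293e+02] 526.9162034204503 -77.41102927268732 41.60890535298145
rod fit y=a*x+b [-9.34721596e-03 -1.32446334e+02] [ 598.59710025 -138.04154989   39.2368273 ]
post far [ 651.57613105 -138.4781944    47.84338774] 51
post near [ 551.84578525 -137.88298076   47.15283181] 58
side upper z64 ((602.7423706054688, -86.03539276123047), (101.60497283935547, 61.11925506591797), 86.9651870727539) medz 63.138338449117036
side black n 208 [496.78425238 -18.03542796  36.61482029] [ 464.33493979 -137.8421753    29.84775017] [523.5106332   -5.02156312  42.10548221]
side bar z38 ((493.46234130859375, -13.716487884521484), (60.01878356933594, 19.099987030029297), 0.4542127549648285) medz 37.20064108570206
  bar pix mean 352.42788461538464 280.60096153846155 ((363.85784912109375, 290.5101623535156), (62.82295227050781, 26.247600555419922), 40.91437911987305)
```

Measurements agree with the text:
- **Mould:** centre (438.8, 339.5), long side 4.4° off the world y axis, top at 34 mm.
- **Cradle:** hinge at (602, -138.3). Stand x points along world -y, within about 0.4°. Plate tops read 12.2 and 64.2 mm, and the bar is near y -8.5, z 35.

Now a helper that plans the rows.

```bash
cat >> h.py <<'E'
def plan(tx,ty,tz,yawdeg,n=None,step=45):
    o=get_obs(); p=np.array(o["tool_pos"]); y=o["tcp_rot"][2]; D=np.array([tx,ty,tz])-p
    dy=(np.radians(yawdeg)-y+np.pi)%(2*np.pi)-np.pi
    print("t",round(o["time"],2),"pose",p.round(1),"rpy deg",np.degrees(o["tcp_rot"]).round(2),"D",D.round(1),"dyaw",np.degrees(dy).round(2),"F",np.round(o["contact_force"],1),"w",round(o["grip_width"],1),"q",np.round(o["joint_positions"],2))
    n=n or max(int(np.ceil(np.linalg.norm(D)/step)),int(np.ceil(abs(np.degrees(dy))/8)))
    for i in range(n):
        a=y+dy*i/n; d=D/n
        s=[np.cos(a)*d[0]+np.sin(a)*d[1], np.sin(a)*d[0]-np.cos(a)*d[1], -d[2]]
        print(i+1,np.round(s,1),round(-np.degrees(dy)/n,2))
E
python3 - <<'E'
from h import *
plan(430,-260,250,50,n=10)
E
```

```text
t 0.15 pose [ 121.1 -510.6  251.2] rpy deg [-1.7994e+02 -1.0000e-02  1.3340e+01] D [308.9 250.6  -1.2] dyaw 36.66 F [-0.9 -0.2 -0.9] w 91.3 q [-1.48  0.34  1.52 -0.    1.28 -0.15]
1 [ 35.8 -17.3   0.1] -3.67
2 [ 36.9 -14.9   0.1] -3.67
3 [ 37.7 -12.5   0.1] -3.67
4 [ 38.5 -10.1   0.1] -3.67
5 [39.  -7.6  0.1] -3.67
6 [39.4 -5.1  0.1] -3.67
7 [39.7 -2.6  0.1] -3.67
8 [39.8 -0.   0.1] -3.67
9 [39.7  2.5  0.1] -3.67
10 [39.5  5.   0.1] -3.67
```

```bash
python3 -m jog '[0,36,-17,0,-3.7, 0,37,-15,0,-3.7, 0,38,-12,0,-3.7, 0,38,-10,0,-3.7, 0,39,-8,0,-3.7]'; python3 - <<'E'
from h import *
plan(430,-260,250,50,n=5)
E
```

```text
time: 0.65
tool_pos: [276.3, -383.9, 249.3]
tcp_rot: [-3.138, -0.0, 0.558]
contact_force: [0.1, -1.0, 0.1]
grip_width: 91.7
t 0.65 pose [ 276.3 -383.9  249.3] rpy deg [-1.7982e+02 -1.0000e-02  3.1970e+01] D [153.7 123.9   0.7] dyaw 18.03 F [ 0.1 -1.   0.1] w 91.7 q [-1.11  0.25  1.66 -0.    1.23 -0.1 ]
1 [39.2 -4.7 -0.1] -3.61
2 [39.4 -2.3 -0.1] -3.61
3 [39.5  0.2 -0.1] -3.61
4 [39.4  2.7 -0.1] -3.61
5 [39.1  5.2 -0.1] -3.61
```

Tracking is accurate, so I carry on.

```bash
python3 -m jog '[0,39,-5,0,-3.7, 0,39,-2,0,-3.7, 0,39,0,0,-3.7, 0,39,3,0,-3.7, 0,39,5,0,-3.7]'; python3 - <<'E'
from h import *
plan(439,340,180,94.4,n=14)
E
```

```text
time: 1.15
tool_pos: [432.6, -253.0, 248.7]
tcp_rot: [-3.137, -0.001, 0.894]
contact_force: [-0.5, -0.4, -0.3]
grip_width: 92.0
t 1.15 pose [ 432.6 -253.   248.7] rpy deg [-1.7975e+02 -8.0000e-02  5.1240e+01] D [  6.4 593.  -68.7] dyaw 43.16 F [-0.5 -0.4 -0.3] w 92.0 q [-0.68  0.3   1.59  0.    1.25 -0.01]
1 [ 33.3 -26.2   4.9] -3.08
2 [ 34.7 -24.3   4.9] -3.08
3 [ 35.9 -22.4   4.9] -3.08
4 [ 37.1 -20.5   4.9] -3.08
5 [ 38.1 -18.4   4.9] -3.08
6 [ 39.1 -16.4   4.9] -3.08
7 [ 39.9 -14.2   4.9] -3.08
8 [ 40.6 -12.1   4.9] -3.08
9 [41.2 -9.9  4.9] -3.08
10 [41.7 -7.6  4.9] -3.08
11 [42.  -5.4  4.9] -3.08
12 [42.2 -3.1  4.9] -3.08
13 [42.3 -0.9  4.9] -3.08
14 [42.3  1.4  4.9] -3.08
```

```bash
python3 -m jog '[0,33,-26,5,-3.1, 0,35,-24,5,-3.1, 0,36,-22,5,-3.1, 0,37,-20,5,-3.1, 0,38,-18,5,-3.1]';python3 -m jog '[0,39,-16,5,-3.1, 0,40,-14,5,-3.1, 0,41,-12,5,-3.1, 0,41,-10,5,-3.1, 0,42,-8,5,-3.1]'; python3 - <<'E'
from h import *
plan(439,250,180,94.4,n=3)
E
```

```text
time: 1.65
tool_pos: [437.9, -35.4, 222.5]
tcp_rot: [-3.139, -0.003, 1.176]
contact_force: [0.9, -0.3, 0.7]
grip_width: 91.8
time: 2.15
tool_pos: [434.7, 185.6, 197.0]
tcp_rot: [-3.14, -0.003, 1.458]
contact_force: [1.6, -0.1, 0.6]
grip_width: 91.9
t 2.15 pose [434.7 185.6 197. ] rpy deg [-179.91   -0.18   83.53] D [  4.3  64.4 -17. ] dyaw 10.87 F [ 1.6 -0.1  0.6] w 91.9 q [0.24 0.3  1.75 0.   1.09 0.35]
1 [21.5 -1.   5.7] -3.62
2 [21.5  0.4  5.7] -3.62
3 [21.4  1.7  5.7] -3.62
```

```bash
python3 -m jog '[0,21,-1,6,-3.6, 0,21,0,6,-3.6, 0,21,2,6,-3.6,0,0,0,0,0]'; python3 - <<'E'
from h import *
c=calibration("wrist"); p,d=capture("wrist"); p=p[:,:,::-1].copy(); cv2.imwrite("pics/w1.png",p); np.save("pics/w1.npy",d)
np.save("pics/w1c.npy",c,allow_pickle=True)
P=pts(c,d); h=cv2.cvtColor(p,cv2.COLOR_BGR2HSV)
near=(abs(P[...,0]-439)<50)&(abs(P[...,1]-340)<75)&(d>0)
m=near&(P[...,2]>15); 
cn=max(cv2.findContours((near&(h[...,1]>120)&(h[...,0]<20)&(P[...,2]>20)).astype(np.uint8),cv2.RETR_EXTERNAL,cv2.CHAIN_APPROX_NONE)[0],key=cv2.contourArea)
w=np.array([onz(c,x,34)[:2] for x in cn[:,0,:].astype(float)]).astype(np.float32); print("board",cv2.minAreaRect(w))
q=P[m]; print("mould",cv2.minAreaRect(q[:,:2].astype(np.float32)),"ztop",np.percentile(q[:,2],[50,90]))
mz=near&(P[...,2]>20)&(P[...,2]<30)&(h[...,1]<80); q=P[mz]; print("rim",cv2.minAreaRect(q[:,:2].astype(np.float32)),np.median(q[:,2]))
plan(439,340,60,94.4)
E
```

```text
time: 2.55
tool_pos: [436.4, 256.4, 177.0]
tcp_rot: [-3.138, -0.004, 1.662]
contact_force: [0.4, -0.3, 0.2]
grip_width: 91.6
board ((440.1443786621094, 339.1370849609375), (49.755271911621094, 99.95307922363281), 4.409063339233398)
mould ((444.69964599609375, 333.72821044921875), (129.32672119140625, 100.53080749511719), 84.30842590332031) ztop [253.16504794 264.04011878]
rim ((440.3883056640625, 339.57366943359375), (60.05809783935547, 110.43074035644531), 4.327597618103027) 28.481790162797893
t 2.6 pose [436.4 255.3 177.3] rpy deg [-179.81   -0.18   95.14] D [   2.6   84.7 -117.3] dyaw -0.74 F [-0.6  0.5 -0.3] w 91.8 q [0.38 0.38 1.69 0.   1.08 0.28]
1 [21.   2.5 29.3] 0.19
2 [21.   2.5 29.3] 0.19
3 [21.   2.4 29.3] 0.19
4 [21.   2.3 29.3] 0.19
```

View pics/w1.png

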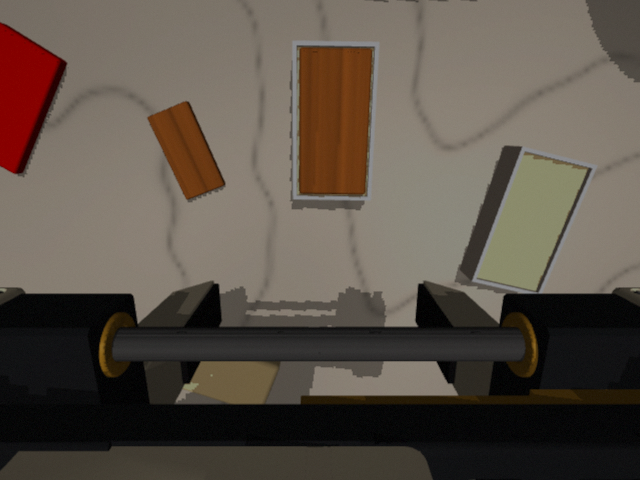

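The wrist view shows the boarded mould at pixel (335,120). The wrist puts it at (440.2, 339.4) at 4.4° with its rim at 28.5 mm, agreeing with the top view within about 1.5 mm. Descending.

```bash
python3 -m jog '[0,28,3,25,0.7, 0,28,4,25,0, 0,29,4,25,0, 0,0,0,20,0, 0,0,0,0,0]'; python3 - <<'E'
from h import *
plan(440.2,339.4,29,94.4)
E
```

```text
time: 3.1
tool_pos: [443.0, 339.4, 81.6]
tcp_rot: [3.141, -0.002, 1.637]
contact_force: [-0.3, -0.8, 0.3]
grip_width: 91.9
t 3.1 pose [443.  339.4  81.6] rpy deg [ 1.7998e+02 -1.2000e-01  9.3770e+01] D [ -2.8   0.  -52.6] dyaw 0.63 F [-0.3 -0.8  0.3] w 91.9 q [0.52 0.59 1.64 0.   0.91 0.45]
1 [ 0.1 -1.4 26.3] -0.32
2 [ 0.1 -1.4 26.3] -0.32
```

```bash
python3 -m jog '[0,0,-1.4,25,-0.3, 0,0,-1.4,22,-0.3, 0,0,0,5,0, 0,0,0,0,0]'; python3 - <<'E'
from h import *
plan(440.2,339.4,29,94.4)
E
```

```text
time: 3.5
tool_pos: [443.5, 336.6, 33.0]
tcp_rot: [3.137, -0.003, 1.64]
contact_force: [-0.7, -0.0, 0.2]
grip_width: 91.7
t 3.5 pose [443.5 336.6  33. ] rpy deg [179.71  -0.19  93.98] D [-3.3  2.8 -4. ] dyaw 0.42 F [-0.7 -0.   0.2] w 91.7 q [0.51 0.66 1.68 0.   0.8  0.44]
1 [ 3.  -3.1  4. ] -0.42
```

```bash
python3 -m jog '[0,3,-3,4,-0.4, 0,0,0,0,0]'; python3 - <<'E'
from h import *
plan(440.2,339.4,29,94.4)
E
```

```text
time: 3.7
tool_pos: [441.7, 339.3, 31.4]
tcp_rot: [3.133, -0.005, 1.646]
contact_force: [0.2, 0.2, 0.1]
grip_width: 91.8
t 3.7 pose [441.7 339.3  31.4] rpy deg [179.53  -0.28  94.3 ] D [-1.5  0.1 -2.4] dyaw 0.1 F [0.2 0.2 0.1] w 91.8 q [0.52 0.66 1.69 0.   0.79 0.44]
1 [ 0.2 -1.5  2.4] -0.1
```

```bash
python3 -m jog '[0,0,-1.5,2.5,0, 0.2,0,0,0,0, 1,0,0,0,0, 1,0,0,0,0, 1,0,0,0,0]';python3 -m jog '[1,0,0,0,0, 1,0,0,0,0]'; python3 - <<'E'
from h import *
plan(440.2,339.4,130,94.4)
E
```

```text
time: 4.2
tool_pos: [441.1, 340.0, 31.1]
tcp_rot: [3.13, -0.006, 1.646]
contact_force: [1.1, 0.4, 0.2]
grip_width: 64.5
time: 4.4
tool_pos: [440.8, 340.0, 31.1]
tcp_rot: [3.13, -0.006, 1.646]
contact_force: [-0.3, 0.4, -0.3]
grip_width: 60.0
t 4.4 pose [440.8 340.   31.1] rpy deg [179.36  -0.36  94.32] D [-0.6 -0.6 98.9] dyaw 0.08 F [-0.3  0.4 -0.3] w 60.0 q [0.52 0.66 1.69 0.   0.78 0.44]
1 [ -0.2  -0.2 -33. ] -0.03
2 [ -0.2  -0.2 -33. ] -0.03
3 [ -0.2  -0.2 -33. ] -0.03
```

```bash
python3 -m jog '[1,0,0,-8,0, 1,0,0,-15,0, 1,0,0,-20,0, 1,0,0,-25,0, 1,0,0,-15,0]'; python3 - <<'E'
from h import *
p,d=capture("top"); cv2.imwrite("pics/t1.png",cv2.resize(p[60:360,130:450,::-1],None,fx=2,fy=2))
plan(602,110,110,90,n=11)
E
```

```text
time: 4.9
tool_pos: [437.5, 337.8, 114.0]
tcp_rot: [3.139, -0.002, 1.646]
contact_force: [0.2, 0.3, -2.7]
grip_width: 60.0
t 4.95 pose [438.4 338.3 116. ] rpy deg [179.7   -0.18  94.32] D [ 163.6 -228.3   -6. ] dyaw -4.32 F [ 0.6  0.8 -2.5] w 59.9 q [0.52 0.53 1.63 0.   0.97 0.44]
1 [-21.8  13.3   0.5] 0.39
2 [-21.7  13.4   0.5] 0.39
3 [-21.6  13.6   0.5] 0.39
4 [-21.5  13.7   0.5] 0.39
5 [-21.4  13.9   0.5] 0.39
6 [-21.4  14.    0.5] 0.39
7 [-21.3  14.2   0.5] 0.39
8 [-21.2  14.3   0.5] 0.39
9 [-21.1  14.4   0.5] 0.39
10 [-21.   14.6   0.5] 0.39
11 [-20.9  14.7   0.5] 0.39
```

View pics/t1.png

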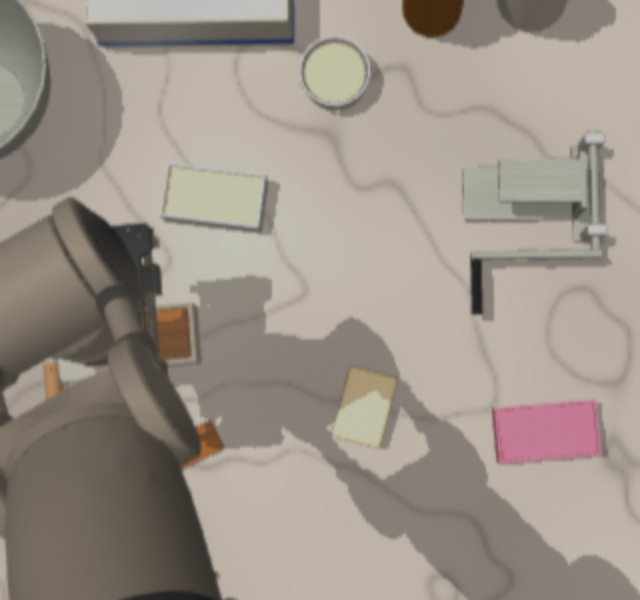

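The top view shows the mould lifted with its board in the rim (crop pixel (175,333)), and the 2.7 N load fits the pair. I carry it to the cradle mouth.

```bash
python3 -m jog '[1,-14,8,0,0.4, 1,-22,13,0,0.4, 1,-22,14,0,0.4, 1,-22,14,0,0.4, 1,-22,14,0,0.4]'; python3 -m jog '[1,-22,14,0,0.4, 1,-22,14,0,0.4, 1,-22,14,0,0.4, 1,-22,14,0,0.4, 1,-15,10,0,0.4]'; python3 - <<'E'
from h import *
plan(602,110,80,90)
E
```

```text
time: 5.45
tool_pos: [507.9, 236.3, 113.8]
tcp_rot: [3.14, -0.002, 1.615]
contact_force: [0.3, -0.4, -3.3]
grip_width: 59.8
time: 5.95
tool_pos: [578.6, 124.2, 107.9]
tcp_rot: [-3.135, 0.001, 1.574]
contact_force: [0.6, 0.6, -3.1]
grip_width: 59.8
t 5.95 pose [578.6 124.2 107.9] rpy deg [-1.7963e+02  6.0000e-02  9.0200e+01] D [ 23.4 -14.2 -27.9] dyaw -0.2 F [ 0.6  0.6 -3.1] w 59.8 q [ 0.08  0.61  1.51 -0.    1.03  0.08]
1 [-14.3  23.3  27.9] 0.2
```

```bash
python3 -m jog '[1,-7,12,14,0.1, 1,-7,12,15,0.1, 1,0,0,10,0, 1,0,0,0,0]'; python3 - <<'E'
from h import *
plan(602,110,48,90)
E
```

```text
time: 6.35
tool_pos: [602.9, 102.4, 63.3]
tcp_rot: [-3.13, 0.003, 1.564]
contact_force: [-0.5, 0.9, -2.5]
grip_width: 59.9
t 6.35 pose [602.9 102.4  63.3] rpy deg [-1.7932e+02  1.5000e-01  8.9590e+01] D [ -0.9   7.6 -15.3] dyaw 0.41 F [-0.5  0.9 -2.5] w 59.9 q [ 0.04  0.7   1.48 -0.    0.98  0.05]
1 [ 7.6 -0.9 15.3] -0.41
```

```bash
python3 -m jog '[1,0,-1,13,-0.3, 1,0,0,0,0]'; python3 - <<'E'
from h import *
for n in("top","side"):
    p,d=capture(n); np.save(f"pics/{n}2.npy",d); cv2.imwrite(f"pics/{n}2f.png",p[:,:,::-1])
    a=(slice(90,240),slice(280,460)) if n=="top" else (slice(200,370),slice(320,500))
    cv2.imwrite(f"pics/{n}2.png",cv2.resize(p[a][:,:,::-1],None,fx=3.5,fy=3.5,interpolation=cv2.INTER_CUBIC))
plan(602,-63,48,90)
E
```

```text
time: 6.55
tool_pos: [600.2, 102.6, 48.9]
tcp_rot: [-3.128, 0.003, 1.57]
contact_force: [-0.0, 0.2, -2.9]
grip_width: 59.6
t 6.65 pose [602.  102.9  51. ] rpy deg [-1.7944e+02  1.4000e-01  8.9930e+01] D [  -0.  -165.9   -3. ] dyaw 0.07 F [-0.4 -0.7 -3. ] w 60.0 q [ 0.04  0.71  1.49 -0.    0.95  0.05]
1 [-41.5   0.    0.8] -0.02
2 [-41.5   0.    0.8] -0.02
3 [-41.5   0.    0.8] -0.02
4 [-41.5   0.    0.8] -0.02
```

View pics/top2.png

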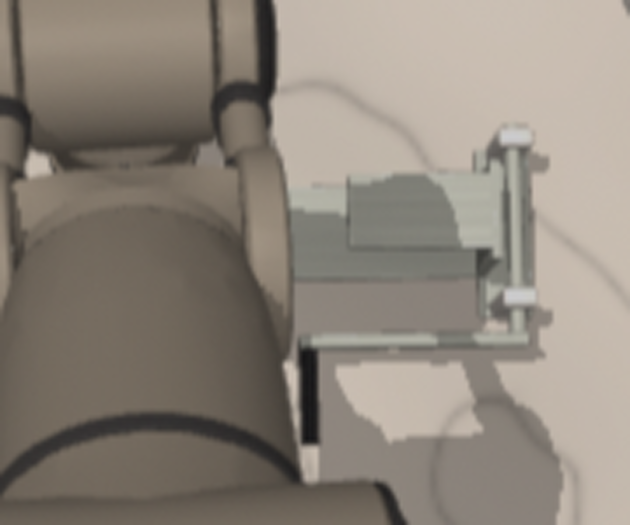

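View pics/side2.png

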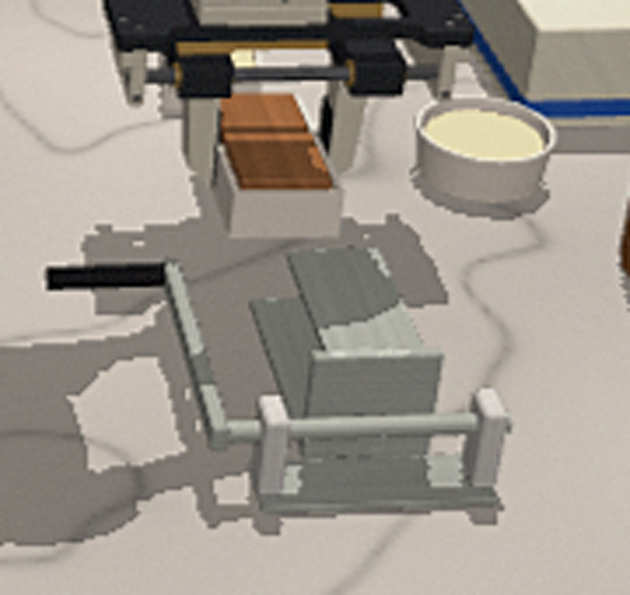

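```bash
python3 - <<'E'
from h import *
c=calibration("side"); d=np.load("pics/side2.npy"); P=pts(c,d); p=cv2.imread("pics/side2f.png"); h=cv2.cvtColor(p,cv2.COLOR_BGR2HSV)
v,u=np.mgrid[0:480,0:640]
b=(u>378)&(u<420)&(v>222)&(v<268)&(d>0)
fr=b&(P[...,1]>35)&(P[...,1]<60)&(P[...,2]>12)&(P[...,2]<44); q=P[fr]
print("front face x",np.percentile(q[:,0],[1,50,99]),"y",np.median(q[:,1]),"z",np.percentile(q[:,2],[1,99]),len(q))
print("slope y vs x",np.polyfit(q[:,0],q[:,1],1))
br=b&(h[...,1]>120)&(h[...,0]<20); q=P[br]; print("board",q.min(0),q.max(0),np.median(q,0), np.percentile(q[:,0],[1,99]))
lo=(d>0)&(P[...,1]<3)&(P[...,1]>-30)&(P[...,2]>8)&(P[...,2]<20)&(P[...,0]>560)&(P[...,0]<640); q=P[lo]; print("lower",np.percentile(q,[1,99],axis=0))
up=(d>0)&(P[...,1]<-30)&(P[...,1]>-122)&(P[...,2]>58)&(P[...,2]<70)&(P[...,0]>560)&(P[...,0]<640); q=P[up]; print("upper",np.percentile(q,[1,50,99],axis=0))
E
```

```text
front face x [568.73804741 598.21038211 628.45693088] y 48.16607619900196 z [17.7068235  43.68482998] 377
slope y vs x [-2.19033825e-02  6.15058583e+01]
board [573.49081934  48.55150155  44.75338426] [631.98718139 149.92378266 100.51416132] [598.24889965  90.67920539  52.27709823] [573.8400799  622.41071111]
lower [[571.48647698 -29.71418516   9.24673228]
 [598.56001238   0.85285512  13.44126417]]
upper [[ 578.02884612 -121.55735547   59.5794001 ]
 [ 600.61312475  -80.99306584   63.26865547]
 [ 624.98987973  -33.81211827   65.50072453]]
```

```bash
python3 - <<'E'
from h import *
c=calibration("side"); d=np.load("pics/side2.npy"); d0=np.load("pics/side0.npy"); P=pts(c,d);P0=pts(c,d0); v,u=np.mgrid[0:480,0:640]
for Q in(P,P0):
    w=(u>411)&(u<441)&(v>306)&(v<317); q=Q[w]; print("wall",np.polyfit(q[:,0],q[:,1],1),np.median(q,0))
    r=(u>405)&(u<450)&(v>320)&(v<324); q=Q[r]; q=q[(q[:,2]>33)&(q[:,2]<48)]; print("rod",len(q),np.polyfit(q[:,0],q[:,1],1) if len(q)>9 else 0)
# front face edge columns: bottom edge slope
fr=(u>378)&(u<420)&(v>222)&(v<270)&(P[...,1]>35)&(P[...,1]<60)&(P[...,2]>14)&(P[...,2]<40)
pl=P[fr]; A=np.c_[pl[:,0],pl[:,2],np.ones(len(pl))]; print("front plane y=ax+bz+c",np.linalg.lstsq(A,pl[:,1],rcond=None)[0])
w=(u>411)&(u<441)&(v>306)&(v<317); pl=np.r_[P[w],P0[w]]; A=np.c_[pl[:,0],pl[:,2],np.ones(len(pl))]; print("wall plane",np.linalg.lstsq(A,pl[:,1],rcond=None)[0])
E
```

```text
wall [    1.56131376 -1063.99119431] [ 601.62355406 -123.59522847   43.30268985]
rod 126 [-1.27899942e-02 -1.34370325e+02]
wall [ 1.05460932e-02 -1.29999414e+02] [ 601.39347154 -123.73225983   43.294577  ]
rod 130 [-1.84033977e-02 -1.30966878e+02]
front plane y=ax+bz+c [-2.24222661e-02 -1.85565240e-02  6.23213228e+01]
wall plane [ 2.54806654e-02 -1.22058031e+00 -8.61902665e+01]
```

```bash
python3 -m jog '[1,-10,2.5,4,0, 1,-18,0,0,0, 1,-5,0,0,0]'; python3 - <<'E'
from h import *
plan(604.5,-50,46,90)
E
```

```text
time: 6.95
tool_pos: [605.6, 69.8, 48.6]
tcp_rot: [-3.136, 0.002, 1.573]
contact_force: [-0.7, -0.4, -3.5]
grip_width: 59.5
t 6.95 pose [605.6  69.8  48.6] rpy deg [-1.7967e+02  1.4000e-01  9.0140e+01] D [  -1.1 -119.8   -2.6] dyaw -0.14 F [-0.7 -0.4 -3.5] w 59.5 q [-0.01  0.71  1.5  -0.    0.93 -0.01]
1 [-39.9  -0.5   0.9] 0.05
2 [-39.9  -0.4   0.9] 0.05
3 [-39.9  -0.4   0.9] 0.05
```

```bash
python3 -m jog '[1,-15,-0.5,1,0, 1,-20,0,0,0, 1,-20,0,0,0, 1,-5,0,0,0]'; python3 - <<'E'
from h import *
plan(604.5,-50,46,90)
E
```

```text
time: 7.35
tool_pos: [605.8, 5.9, 48.6]
tcp_rot: [-3.138, 0.003, 1.574]
contact_force: [-0.4, -0.0, -2.7]
grip_width: 59.7
t 7.35 pose [605.8   5.9  48.6] rpy deg [-1.7981e+02  1.6000e-01  9.0180e+01] D [ -1.3 -55.9  -2.6] dyaw -0.18 F [-0.4 -0.  -2.7] w 59.7 q [-0.12  0.7   1.52 -0.    0.92 -0.12]
1 [-28.   -0.7   1.3] 0.09
2 [-28.   -0.7   1.3] 0.09
```

```bash
python3 -m jog '[1,-15,-1,1,0.2, 1,-18,0,0.5,0, 1,-15,0,0,0, 1,-5,0,0,0]'; python3 - <<'E'
from h import *
p,d=capture("side"); np.save("pics/side3.npy",d); cv2.imwrite("pics/side3f.png",p[:,:,::-1])
cv2.imwrite("pics/side3.png",cv2.resize(p[230:370,320:500,::-1],None,fx=3.5,fy=3.5,interpolation=cv2.INTER_CUBIC))
plan(604.5,-62,46,90)
E
```

```text
time: 7.75
tool_pos: [604.6, -50.5, 47.3]
tcp_rot: [-3.139, 0.003, 1.57]
contact_force: [0.9, 0.7, -2.3]
grip_width: 59.8
t 7.8 pose [604.7 -50.8  47.3] rpy deg [-1.7985e+02  1.7000e-01  8.9950e+01] D [ -0.2 -11.2  -1.3] dyaw 0.05 F [ 1.2 -0.4 -3.3] w 60.0 q [-0.21  0.71  1.51 -0.    0.92 -0.2 ]
1 [-11.2  -0.2   1.3] -0.05
```

View pics/side3.png

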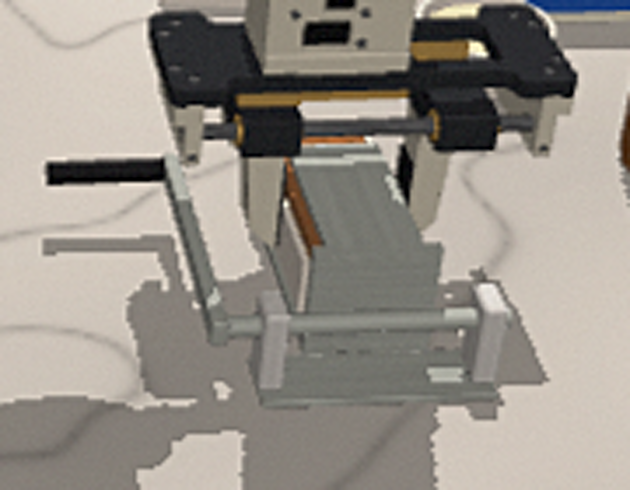

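The side view shows the mould with its board between the plates and the fingers straddling both. Now I creep home while watching the force.

```bash
python3 -m jog '[1,-4,0,1.5,0, 1,-4,0,1.5,0, 1,-2,0,1,0, 1,0,0,0,0]'; python3 -m jog '[1,-2,0,0,0, 1,-2,0,0,0]'
```

```text
time: 8.2
tool_pos: [604.8, -60.0, 43.5]
tcp_rot: [-3.139, 0.002, 1.571]
contact_force: [-0.5, -1.7, 0.3]
grip_width: 60.0
time: 8.4
tool_pos: [605.0, -63.0, 43.6]
tcp_rot: [-3.14, 0.001, 1.572]
contact_force: [-0.0, 9.1, -1.7]
grip_width: 59.7
```

```bash
python3 -m jog '[1,-2,0,0.5,0]'; python3 -m jog '[1,-2,0,0,0]'
```

```text
time: 8.5
tool_pos: [605.0, -63.1, 43.5]
tcp_rot: [-3.14, -0.002, 1.571]
contact_force: [-1.6, 13.3, 6.4]
grip_width: 59.8
time: 8.6
tool_pos: [605.1, -63.1, 43.7]
tcp_rot: [-3.14, -0.005, 1.571]
contact_force: [1.0, 10.0, -1.1]
grip_width: 59.7
```

It came home at y -63.1 against the predicted -63.3, with about 10 N on the back wall. Releasing and checking.

```bash
python3 -m jog '[0.3,0,0,0,0, 0.2,0,0,0,0, 0.15,0,0,0,0, 0.15,0,0,0,0]'; python3 -m jog '[0.15,0,0,-20,0, 0.15,0,0,-40,0, 0.15,0,0,-45,0, 0.15,0,0,-20,0]'; python3 - <<'E'
from h import *
plan(490,-8.3,120,0)
p,d=capture("side"); np.save("pics/side4.npy",d); cv2.imwrite("pics/side4f.png",p[:,:,::-1])
cv2.imwrite("pics/side4.png",cv2.resize(p[230:370,320:500,::-1],None,fx=3.5,fy=3.5,interpolation=cv2.INTER_CUBIC))
E
```

```text
time: 9.0
tool_pos: [606.0, -63.3, 44.6]
tcp_rot: [3.141, -0.003, 1.572]
contact_force: [-0.1, 0.6, 0.4]
grip_width: 77.5
time: 9.4
tool_pos: [603.9, -64.5, 169.5]
tcp_rot: [-3.133, -0.004, 1.571]
contact_force: [0.7, -0.9, -0.8]
grip_width: 77.9
t 9.4 pose [603.9 -64.5 169.5] rpy deg [-179.53   -0.25   90.02] D [-113.9   56.2  -49.5] dyaw -90.02 F [ 0.7 -0.9 -0.8] w 77.9 q [-0.23  0.57  1.39  0.    1.19 -0.23]
1 [ 4.7 -9.5  4.1] 7.5
2 [  3.4 -10.    4.1] 7.5
3 [  2.1 -10.4   4.1] 7.5
4 [  0.7 -10.6   4.1] 7.5
5 [ -0.7 -10.6   4.1] 7.5
6 [ -2.1 -10.4   4.1] 7.5
7 [ -3.4 -10.    4.1] 7.5
8 [-4.7 -9.5  4.1] 7.5
9 [-5.9 -8.8  4.1] 7.5
10 [-7.  -8.   4.1] 7.5
11 [-8.  -7.   4.1] 7.5
12 [-8.8 -5.9  4.1] 7.5
```

View pics/side4.png

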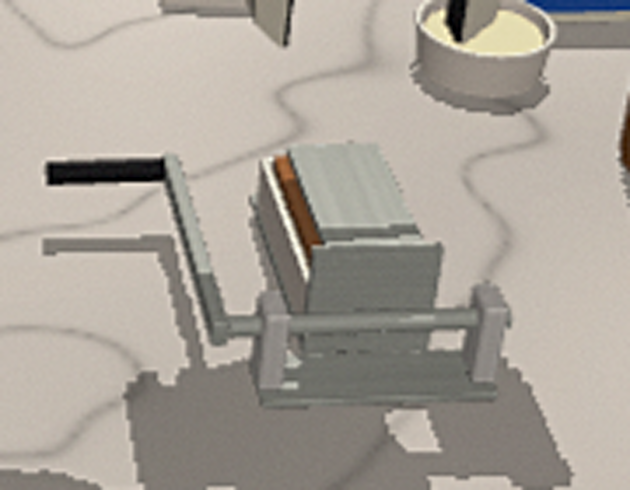

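The side view shows the mould flush in the cradle with the board on top (crop pixels (265–320, 160–260)). I move to the handle, turning to yaw 0.

```bash
python3 -m jog '[0,5,-10,3,7.5, 0,3,-10,3,7.5, 0,2,-10,4,7.5, 0,1,-10,4,7.5, 0,-1,-10,4,7.5]'; python3 -m jog '[0,-2,-10,4,7.5, 0,-3,-10,4,7.5, 0,-5,-9,4,7.5, 0,-6,-9,4,7.5, 0,-7,-8,4,7.5]';python3 -m jog '[0,-8,-7,4,7.5, 0,-9,-6,4,7.5]'; python3 - <<'E'
from h import *
plan(490,-8.3,120,0)
c=calibration("wrist");np.save("pics/w5c.npy",c,allow_pickle=True)
p,d=capture("wrist"); np.save("pics/w5.npy",d); cv2.imwrite("pics/w5.png",p[:,:,::-1])
p,d=capture("top"); np.save("pics/top5.npy",d); cv2.imwrite("pics/top5f.png",p[:,:,::-1])
cv2.imwrite("pics/top5.png",cv2.resize(p[90:240,280:460,::-1],None,fx=3.5,fy=3.5,interpolation=cv2.INTER_CUBIC))
E
```

```text
time: 9.95
tool_pos: [558.5, -43.0, 155.2]
tcp_rot: [3.141, -0.002, 0.891]
contact_force: [0.1, 1.0, 0.8]
grip_width: 91.9
time: 10.45
tool_pos: [509.7, -18.4, 132.6]
tcp_rot: [-3.142, -0.0, 0.207]
contact_force: [-0.6, 0.6, -0.3]
grip_width: 91.6
time: 10.65
tool_pos: [489.9, -7.8, 123.7]
tcp_rot: [3.141, 0.0, -0.066]
contact_force: [0.7, -0.3, 0.1]
grip_width: 91.5
t 10.65 pose [489.9  -7.8 123.7] rpy deg [179.99   0.    -3.79] D [ 0.1 -0.5 -3.7] dyaw 3.79 F [ 0.7 -0.3  0.1] w 91.5 q [-0.17  0.43  1.79 -0.    0.92  1.46]
1 [0.1 0.5 3.7] -3.79
```

View pics/w5.png

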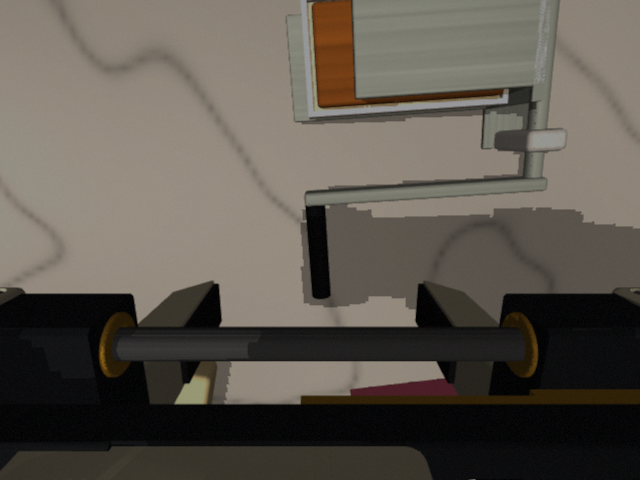

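View pics/top5.png

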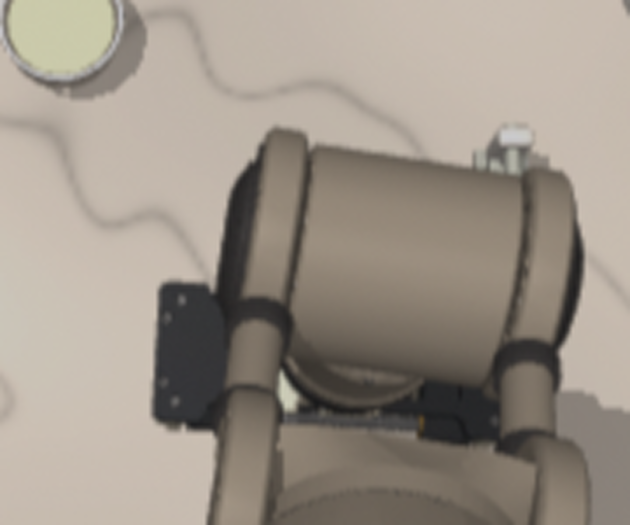

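```bash
python3 - <<'E'
from h import *
c=calibration("top"); d=np.load("pics/top5.npy"); P=pts(c,d)
for (a,b) in [(420,200),(420,300),(420,370),(300,200),(300,400),(550,250),(200,350),(470,400)]:
    u=280+a/3.5; v=90+b/3.5; print((a,b),P[int(v),int(u)].round(0))
q=P[(d>0)&(P[...,2]>100)&(P[...,0]>480)&(abs(P[...,1])<200)]; 
for x0 in range(480,720,20):
    s=q[(q[:,0]>=x0)&(q[:,0]<x0+20)]
    if len(s): print(x0,"z",s[:,2].min().round(),s[:,2].max().round(),"y",s[:,1].min().round(),s[:,1].max().round())
c=np.load("pics/w5c.npy",allow_pickle=True).item(); d=np.load("pics/w5.npy"); p=cv2.imread("pics/w5.png"); P=pts(c,d); v,u=np.mgrid[0:480,0:640]
h=cv2.cvtColor(p,cv2.COLOR_BGR2HSV)
bar=(p.max(2)<40)&(u>300)&(u<332)&(v>205)&(v<300)&(P[...,2]>25); q=P[bar]; print("bar",len(q),np.median(q,0),q.min(0),q.max(0), "top z",np.percentile(q[:,2],90))
print(" bar fit y(x)",np.polyfit(q[:,0],q[:,1],1))
rim=(u>296)&(u<520)&(v<122)&(P[...,2]>34)&(P[...,2]<43)&(h[...,1]<60); q=P[rim]
print("rim z",np.median(q[:,2]),"ymax",np.percentile(q[:,1],[99,99.7]),"xmin",np.percentile(q[:,0],[.3,1]))
def edge(m,axis):  # fit extremes
    q=P[m]; return q
lm=(u>285)&(u<303)&(v>20)&(v<118)&(P[...,2]>8)&(P[...,2]<17)
# left edges by row: lower plate (z12) & rim (z40)
for name,lo,hi,z in(("plate",8,18,12),("mould",33,44,40)):
    E=[]
    for r in range(20,108,4):
        cols=np.nonzero((P[r,:,2]>lo)&(P[r,:,2]<hi)&(np.arange(640)>270)&(np.arange(640)<330))[0]
        if len(cols): E.append(onz(c,(cols[0]-.5,r),z)[:2])
    E=np.array(E); print(name,"end y",np.median(E[:,1]),"slope y(x)",np.polyfit(E[:,0],E[:,1],1)[0],"x",E[:,0].min(),E[:,0].max())
for name,lo,hi,z,c0,c1 in(("mould side",33,44,40,315,500),("plate side",8,18,12,300,480)):
    E=[]
    for cc in range(c0,c1,6):
        rows=np.nonzero((P[:,cc,2]>lo)&(P[:,cc,2]<hi)&(np.arange(480)<135))[0]
        if len(rows): E.append(onz(c,(cc,rows[-1]+.5),z)[:2])
    E=np.array(E); print(name,"x",np.median(E[:,0]),"slope x(y)",np.polyfit(E[:,1],E[:,0],1)[0],len(E))
up=(P[...,2]>59)&(P[...,2]<69)&(u<545)&(v<105); q=P[up]; print("upper x min",np.percentile(q[:,0],[.5,2]),"ymax",np.percentile(q[:,1],99))
E
```

```text
(420, 200) [505. -12. 456.]
(420, 300) [468. -11. 454.]
(420, 370) [446. -15. 426.]
(300, 200) [504.  34. 461.]
(300, 400) [459.  18. 262.]
(550, 250) [484. -59. 460.]
(200, 350) [493.  63. 207.]
(470, 400) [466. -76. 207.]
480 z 203.0 465.0 y -77.0 87.0
500 z 203.0 464.0 y -72.0 85.0
520 z 186.0 457.0 y -70.0 85.0
bar 1677 [497.26902026  -9.06320765  40.94186289] [465.47546449 -14.74697703  35.57217657] [565.46666055  -3.18549112 257.59927761] top z 42.11168522822824
 bar fit y(x) [-4.53589923e-03 -6.78638540e+00]
rim z 40.58216054400736 ymax [-9.22494471 -9.14457667] xmin [574.59256846 575.39273632]
plate end y 0.8304990034064996 slope y(x) -0.004455447819165998 x 585.0435688530391 631.6617746512269
mould end y -9.078410622489653 slope y(x) -0.0016408583670888956 x 582.2566087397117 623.591560392679
mould side x 575.3875342367783 slope x(y) 4.7967348468486336e-05 31
plate side x 574.4874473840351 slope x(y) 0.0001615520839252128 30
upper x min [576.59920067 581.54884174] ymax -33.533626643689956
```

The home check is good. The mould end sits 9.9 mm inside the plate end (10 expected), it is square within 0.2°, and its side is 0.9 mm from the plate's side. The bar reads y about -8.9 with its top at 41–42. Descending on the bar.

```bash
python3 -m jog '[0,2,1,25,-3.8, 0,0,0,25,0, 0,0,0,20,0, 0,0,0,0,0]'; python3 - <<'E'
from h import *
plan(492,-8.8,41,0)
E
```

```text
time: 11.15
tool_pos: [494.3, -10.1, 52.8]
tcp_rot: [3.14, -0.004, 0.024]
contact_force: [-0.3, -0.7, -0.4]
grip_width: 91.8
t 11.15 pose [494.3 -10.1  52.8] rpy deg [179.91  -0.23   1.39] D [ -2.3   1.3 -11.8] dyaw -1.39 F [-0.3 -0.7 -0.4] w 91.8 q [-0.18  0.55  1.85 -0.    0.74  1.37]
1 [-2.3 -1.4 11.8] 1.39
```

```bash
python3 -m jog '[0,-2.3,-1.4,12,1.4, 0.5,0,0,0,0, 1,0,0,0,0, 1,0,0,0,0, 1,0,0,0,0]'; python3 -m jog '[1,0,0,0,0, 1,0,0,0,0, 1,0,0,0,0]'; python3 - <<'E'
from h import *
plan(492,-8.8,41,0)
E
```

```text
time: 11.65
tool_pos: [495.9, -10.2, 44.3]
tcp_rot: [3.139, -0.01, 0.008]
contact_force: [0.2, 0.5, -0.1]
grip_width: 64.6
time: 11.95
tool_pos: [496.7, -10.4, 45.6]
tcp_rot: [3.138, -0.013, 0.009]
contact_force: [-0.5, 0.1, 0.5]
grip_width: 40.5
t 11.95 pose [496.7 -10.4  45.6] rpy deg [179.8   -0.73   0.52] D [-4.7  1.6 -4.6] dyaw -0.52 F [-0.5  0.1  0.5] w 40.5 q [-0.17  0.56  1.85 -0.    0.72  1.39]
1 [-4.7 -1.6  4.6] 0.52
```

```bash
python3 -m jog '[1,-4,-1.5,5,0, 1,0,0,1,0, 1,0,0,1,0, 1,0,0,0.5,0]'; python3 - <<'E'
from h import *
plan(492,-8.8,41,0)
E
```

```text
time: 12.35
tool_pos: [492.1, -8.1, 37.5]
tcp_rot: [3.139, -0.012, 0.009]
contact_force: [-2.6, 1.0, 8.3]
grip_width: 10.7
t 12.35 pose [492.1  -8.1  37.5] rpy deg [179.86  -0.7    0.5 ] D [-0.1 -0.7  3.5] dyaw -0.5 F [-2.6  1.   8.3] w 10.7 q [-0.17  0.57  1.87 -0.    0.69  1.39]
1 [-0.1  0.7 -3.5] 0.5
```

```bash
python3 -m jog '[1,0,0,-1.5,0, 1,0,0,0,0]'; python3 - <<'E'
from h import *
plan(492,-8.8,41,0)
p,d=capture("side"); 
cv2.imwrite("pics/side6.png",cv2.resize(p[220:370,310:490,::-1],None,fx=3.5,fy=3.5,interpolation=cv2.INTER_CUBIC))
E
```

```text
time: 12.55
tool_pos: [492.0, -8.1, 38.5]
tcp_rot: [3.139, -0.012, 0.009]
contact_force: [2.0, 0.2, -4.3]
grip_width: 11.5
t 12.55 pose [492.   -8.1  38.5] rpy deg [179.87  -0.67   0.5 ] D [-0.  -0.7  2.5] dyaw -0.5 F [ 2.   0.2 -4.3] w 11.5 q [-0.17  0.57  1.87 -0.    0.7   1.39]
1 [-0.   0.7 -2.5] 0.5
```

View pics/side6.png

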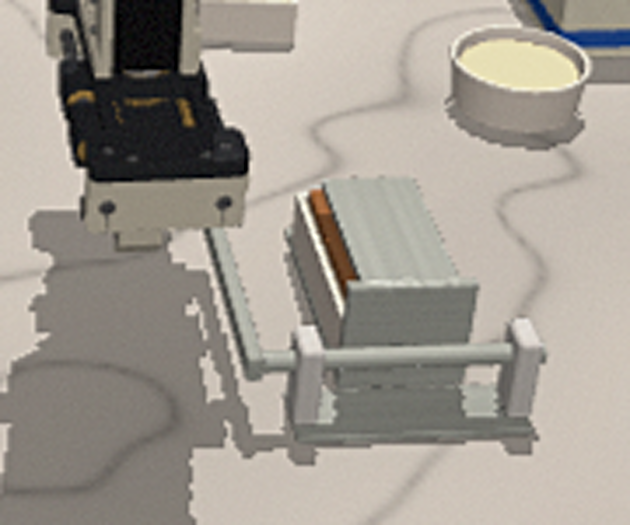

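The fingers hold the bar: opening 11.5 mm, and the side view shows the gripper over the handle. Next I plan arc rows about the hinge (y -138.5, z 35).

```bash
cat >> h.py <<'E'
def arc(step=0.1,n=5,end=np.pi,r=130.,hy=-138.2,hz=38.5,x=492.):
    o=get_obs(); p=np.array(o["tool_pos"]); a=o["tcp_rot"][2]
    th=np.arctan2(p[2]-hz,p[1]-hy); th=th if th>-0.5 else th+2*np.pi; rr=np.hypot(p[2]-hz,p[1]-hy)
    print("t",round(o["time"],2),"pose",p.round(1),"rpy",np.degrees(o["tcp_rot"]).round(1),"F",np.round(o["contact_force"],1),"w",round(o["grip_width"],1),"theta",round(th,3),"r",rr.round(1))
    for i in range(n):
        th=min(th+step,end); T=np.array([x,hy+r*np.cos(th),hz+r*np.sin(th)]); D=T-p; p=T
        print(i+1,round(th,2),np.round([np.cos(a)*D[0]+np.sin(a)*D[1],np.sin(a)*D[0]-np.cos(a)*D[1],-D[2]],1))
E
python3 - <<'E'
from h import *
arc()
E
```

```text
t 12.6 pose [492.   -8.1  38.4] rpy [179.9  -0.7   0.5] F [ 1.2 -0.  -4.4] w 10.9 theta -0.001 r 130.1
1 0.1 [ -0.    0.7 -13. ]
2 0.2 [ -0.    1.9 -12.9]
3 0.3 [ -0.    3.2 -12.6]
4 0.4 [ -0.    4.4 -12.2]
5 0.5 [ -0.    5.6 -11.7]
```

```bash
python3 -m jog '[1,0,0.5,-8,0, 1,0,1,-12,0, 1,0,2.5,-13,0]'; python3 - <<'E'
from h import *
arc()
E
```

```text
time: 12.9
tool_pos: [492.0, -12.3, 71.8]
tcp_rot: [3.14, -0.011, 0.008]
contact_force: [2.6, -4.3, -8.1]
grip_width: 10.7
t 12.9 pose [492.  -12.3  71.8] rpy [179.9  -0.6   0.5] F [ 2.6 -4.3 -8.1] w 10.7 theta 0.259 r 130.2
1 0.36 [  0.    4.2 -12.3]
2 0.46 [ -0.    5.2 -11.9]
3 0.56 [ -0.1   6.3 -11.3]
4 0.66 [ -0.1   7.4 -10.7]
5 0.76 [-0.1  8.5 -9.9]
```

The handle lifts along the arc (radius 130.2) with about 8 N. Continuing.

```bash
python3 -m jog '[1,0,4,-12,0, 1,0,5,-12,0, 1,0,6,-11,0, 1,0,7.5,-11,0, 1,0,8.5,-10,0]'; python3 - <<'E'
from h import *
arc()
E
```

```text
time: 13.4
tool_pos: [491.9, -46.0, 133.8]
tcp_rot: [3.136, -0.014, 0.009]
contact_force: [5.1, -6.4, -14.5]
grip_width: 10.6
t 13.4 pose [491.9 -46.  133.8] rpy [179.7  -0.8   0.5] F [  5.1  -6.4 -14.5] w 10.6 theta 0.802 r 132.6
1 0.9 [-0.  11.6 -6.7]
2 1.0 [-0.1 10.6 -7.5]
3 1.1 [-0.1 11.3 -6.4]
4 1.2 [-0.1 11.9 -5.3]
5 1.3 [-0.1 12.3 -4.1]
```

```bash
python3 -m jog '[1,0,11,-6.5,0, 1,0,10.5,-7.5,0, 1,0,11,-6.5,0]'; python3 - <<'E'
from h import *
arc()
p,d=capture("side"); 
cv2.imwrite("pics/side7.png",cv2.resize(p[150:370,300:500,::-1],None,fx=2.7,fy=2.7,interpolation=cv2.INTER_CUBIC))
E
```

```text
time: 13.7
tool_pos: [491.9, -77.4, 158.7]
tcp_rot: [3.141, -0.017, 0.008]
contact_force: [5.9, -2.4, -13.3]
grip_width: 11.2
t 13.7 pose [491.9 -77.4 158.7] rpy [179.9  -1.    0.5] F [  5.9  -2.4 -13.3] w 11.2 theta 1.103 r 134.7
1 1.2 [-0.1 14.  -1.1]
2 1.3 [-0.1 12.3 -4.1]
3 1.4 [-0.1 12.7 -2.8]
4 1.5 [-0.1 12.9 -1.5]
5 1.6 [-0.1 13.  -0.2]
```

View pics/side7.png

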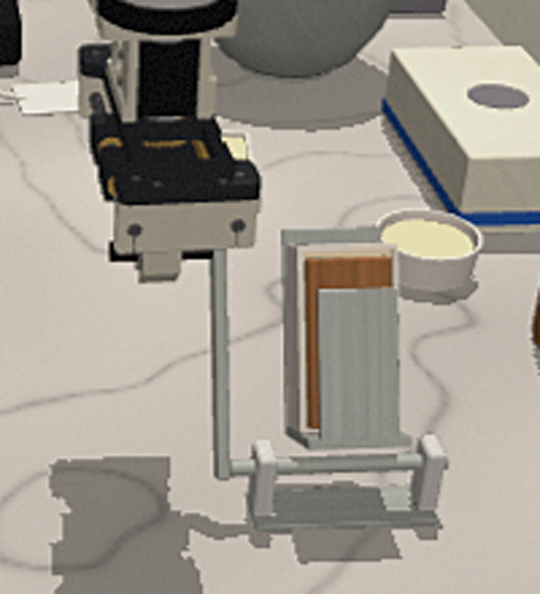

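The side view shows the cradle about 63° up with board and mould seated in it. Continuing over the top.

```bash
python3 -m jog '[1,0,14,-2,0, 1,0,12.5,-3,0, 1,0,13,-2,0, 1,0,13,-1,0, 1,0,13,0.5,0]'; python3 - <<'E'
from h import *
arc()
E
```

```text
time: 14.25
tool_pos: [491.6, -143.8, 173.3]
tcp_rot: [-3.137, -0.02, 0.008]
contact_force: [1.6, 2.8, -2.1]
grip_width: 10.8
t 14.25 pose [ 491.6 -143.8  173.3] rpy [-179.8   -1.2    0.5] F [ 1.6  2.8 -2.1] w 10.8 theta 1.613 r 135.0
1 1.71 [ 0.3 12.7  6.1]
2 1.81 [-0.1 12.8  2.5]
3 1.91 [-0.1 12.4  3.7]
4 2.01 [-0.1 12.   5. ]
5 2.11 [-0.1 11.5  6.1]
```

```bash
python3 -m jog '[1,0,13,2.5,0, 1,0,13,2.5,0, 1,0,12.5,4,0, 1,0,12,5,0]'; python3 - <<'E'
from h import *
arc(hz=42)
p,d=capture("side"); 
cv2.imwrite("pics/side8.png",cv2.resize(p[150:370,300:500,::-1],None,fx=2.7,fy=2.7,interpolation=cv2.INTER_CUBIC))
E
```

```text
time: 14.65
tool_pos: [491.3, -200.1, 157.8]
tcp_rot: [-3.138, -0.018, 0.007]
contact_force: [2.3, 2.4, -2.6]
grip_width: 11.1
t 14.65 pose [ 491.3 -200.1  157.8] rpy [-179.8   -1.     0.4] F [ 2.3  2.4 -2.6] w 11.1 theta 2.061 r 131.3
1 2.16 [ 0.7 10.5  7.9]
2 2.26 [-0.1 10.4  7.8]
3 2.36 [-0.1  9.6  8.8]
4 2.46 [-0.1  8.7  9.7]
5 2.56 [-0.1  7.7 10.5]
```

View pics/side8.png

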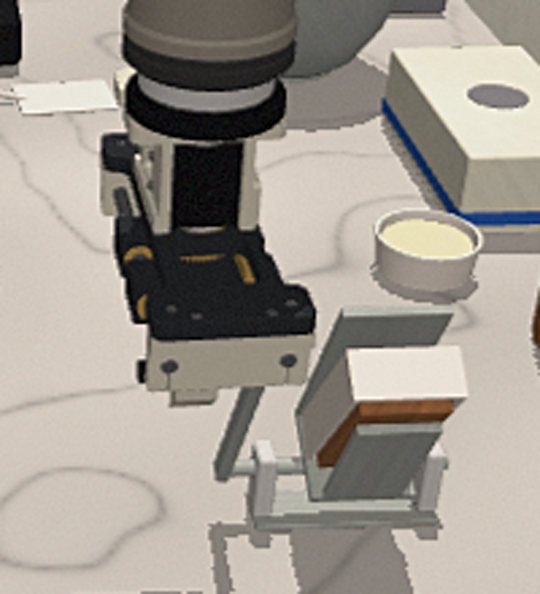

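The side view at about 118° shows the mould tipped over together with its board against the former upper plate. Now I ease it down.

```bash
python3 -m jog '[1,0.5,10.5,7.5,0, 1,0,10,8,0, 1,0,9.5,9,0, 1,0,8.5,9.5,0, 1,0,7.5,10.5,0]'; python3 - <<'E'
from h import *
arc(hz=42,step=0.08)
E
```

```text
time: 15.2
tool_pos: [491.1, -251.5, 107.7]
tcp_rot: [-3.138, -0.014, 0.006]
contact_force: [0.2, 3.0, -2.9]
grip_width: 11.1
t 15.2 pose [ 491.1 -251.5  107.7] rpy [-179.8   -0.8    0.4] F [ 0.2  3.  -2.9] w 11.1 theta 2.616 r 130.9
1 2.7 [0.9 4.  9.7]
2 2.78 [-0.   4.1  9.6]
3 2.86 [-0.   3.3  9.9]
4 2.94 [-0.   2.5 10.1]
5 3.02 [-0.   1.7 10.3]
```

```bash
python3 -m jog '[1,0.5,4,9.5,0, 1,0,4,9.5,0, 1,0,3,10,0, 1,0,2.5,8,0]'; python3 - <<'E'
from h import *
arc(hz=42,step=0.05)
E
```

```text
time: 15.6
tool_pos: [491.1, -266.5, 65.6]
tcp_rot: [-3.137, -0.011, 0.006]
contact_force: [0.0, 4.7, -3.3]
grip_width: 10.8
t 15.6 pose [ 491.1 -266.5   65.6] rpy [-179.7   -0.6    0.3] F [ 0.   4.7 -3.3] w 10.8 theta 2.96 r 130.4
1 3.01 [0.9 0.6 6.5]
2 3.06 [-0.   0.7  6.5]
3 3.11 [-0.   0.4  6.5]
4 3.14 [-0.   0.1  4.2]
5 3.14 [ 0.  0. -0.]
```

```bash
python3 -m jog '[1,0,0.5,6,0, 1,0,0.5,6,0, 1,0,0,5,0]'; python3 - <<'E'
from h import *
arc(hz=42,step=0.05)
E
```

```text
time: 15.9
tool_pos: [491.1, -268.1, 46.5]
tcp_rot: [-3.138, -0.01, 0.007]
contact_force: [-3.2, -1.9, -1.2]
grip_width: 10.6
t 15.9 pose [ 491.1 -268.1   46.5] rpy [-179.8   -0.6    0.4] F [-3.2 -1.9 -1.2] w 10.6 theta 3.107 r 130.0
1 3.14 [0.9 0.1 4.5]
2 3.14 [ 0.  0. -0.]
3 3.14 [ 0.  0. -0.]
4 3.14 [ 0.  0. -0.]
5 3.14 [ 0.  0. -0.]
```

```bash
python3 -m jog '[1,0,0,3,0, 1,0,0,2,0]'; python3 -m jog '[1,0,0,2,0, 1,0,0,2,0]'
```

```text
time: 16.1
tool_pos: [491.2, -268.2, 43.6]
tcp_rot: [-3.139, -0.01, 0.007]
contact_force: [-11.1, 4.2, 28.3]
grip_width: 10.9
time: 16.3
tool_pos: [491.1, -268.2, 43.8]
tcp_rot: [-3.141, -0.011, 0.008]
contact_force: [-8.4, 1.7, 12.9]
grip_width: 10.9
```

The stop is reached: z no longer changes and the reaction force rises. I look before letting go.

```bash
python3 - <<'E'
from h import *
p,d=capture("side"); np.save("pics/side9.npy",d); cv2.imwrite("pics/side9f.png",p[:,:,::-1])
cv2.imwrite("pics/side9.png",cv2.resize(p[200:420,290:500,::-1],None,fx=2.7,fy=2.7,interpolation=cv2.INTER_CUBIC))
E
```

```text
(no output)
```

View pics/side9.png

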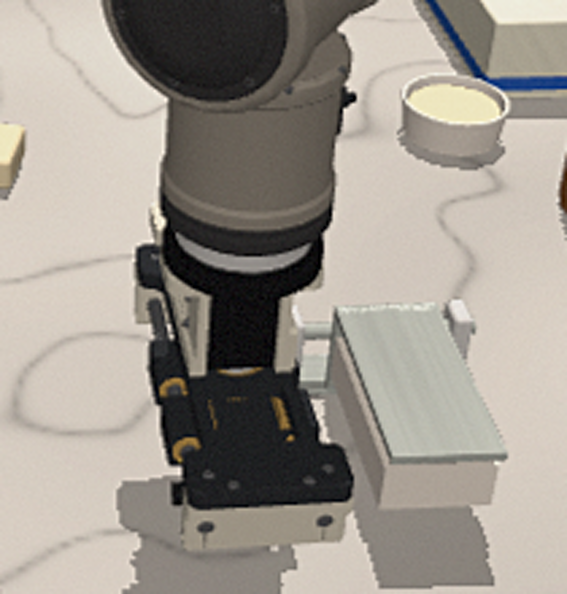

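```bash
python3 -m jog '[0.8,0,0,0,0, 0.6,0,0,0,0, 0.4,0,0,0,0, 0.4,0,0,0,0, 0.4,0,0,0,0]'; python3 -m jog '[0.4,0,0,-15,0, 0.4,0,0,-30,0, 0.4,0,0,-45,0, 0.4,0,0,-45,0, 0.4,0,0,-10,0]'; python3 -m jog '[0.4,-40,-20,-10,0, 0.4,-40,-20,-10,0, 0.4,0,0,0,0]'; python3 - <<'E'
from h import *
p,d=capture("side"); np.save("pics/side10.npy",d); cv2.imwrite("pics/side10f.png",p[:,:,::-1])
cv2.imwrite("pics/side10.png",cv2.resize(p[240:410,330:500,::-1],None,fx=3.5,fy=3.5,interpolation=cv2.INTER_CUBIC))
c=calibration("wrist");np.save("pics/w10c.npy",c,allow_pickle=True)
p,d=capture("wrist"); np.save("pics/w10.npy",d); cv2.imwrite("pics/w10.png",p[:,:,::-1])
plan(412,-228,220,0)
E
```

```text
time: 16.85
tool_pos: [493.9, -268.3, 46.1]
tcp_rot: [3.139, -0.018, 0.009]
contact_force: [-0.2, -0.2, 0.0]
grip_width: 45.9
time: 17.35
tool_pos: [490.5, -267.0, 192.3]
tcp_rot: [-3.139, -0.012, 0.009]
contact_force: [0.6, -0.5, -0.2]
grip_width: 55.1
time: 17.65
tool_pos: [408.2, -226.9, 211.3]
tcp_rot: [-3.14, -0.013, 0.01]
contact_force: [-0.4, -0.0, 0.3]
grip_width: 55.3
t 17.75 pose [ 411.6 -229.2  211.3] rpy deg [179.99  -0.91   0.56] D [0.4 1.2 8.7] dyaw -0.56 F [ 0.2 -0.3  0.6] w 55.0 q [-0.68  0.28  1.74  0.01  1.11  0.88]
1 [ 0.4 -1.2 -8.7] 0.56
```

View pics/side10.png

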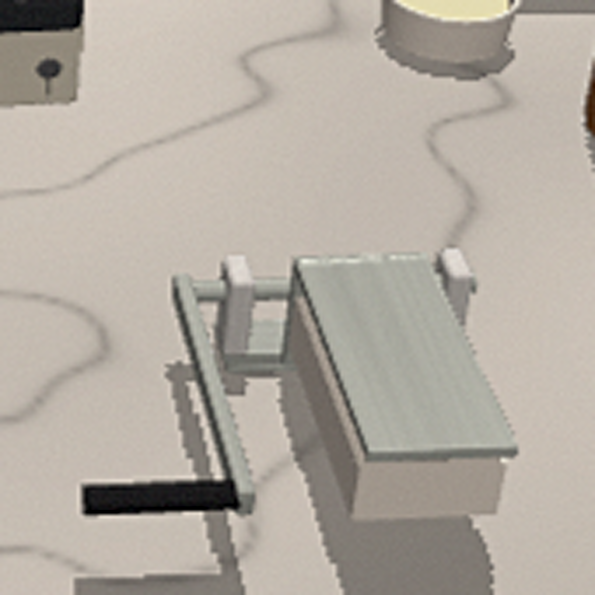

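View pics/w10.png

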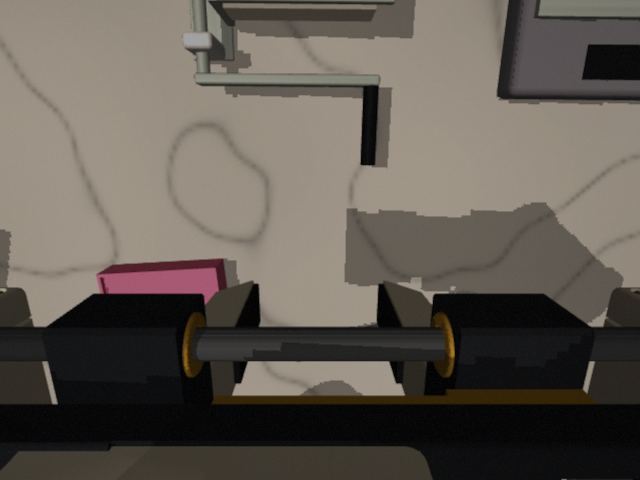

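```bash
python3 - <<'E'
from h import *
c=calibration("side"); d=np.load("pics/side10.npy"); P=pts(c,d); p=cv2.imread("pics/side10f.png"); v,u=np.mgrid[0:480,0:640]
f=(u>428)&(u<474)&(v>368)&(v<392)&(P[...,1]<-250)&(P[...,2]>10)&(P[...,2]<56)&(d>0)
q=P[f]; print("end face: x",np.percentile(q[:,0],[1,50,99]),"y",np.median(q[:,1]),"z",np.percentile(q[:,2],[0.5,2,98]),"y(x) slope",np.polyfit(q[:,0],q[:,1],1)[0],len(q))
for cc in range(434,472,6):
    r=np.nonzero(f[:,cc])[0]; print(cc,r.min(),r.max(),P[r.max(),cc].round(1), "z at plane y=-268:", end=" ")
    o,w=ray(c,(cc,r.max()+.5)); s=(-268-o[1])/w[1]; print((o+s*w).round(1))
pl=(P[...,2]>53)&(P[...,2]<63)&(P[...,1]<-150)&(P[...,1]>-290)&(P[...,0]>560)&(P[...,0]<645)&(d>0); q=P[pl]; print("top plate",np.percentile(q,[1,50,99],axis=0))
A=np.c_[q[:,0],q[:,1],np.ones(len(q))]; print("plane",np.linalg.lstsq(A,q[:,2],rcond=None)[0])
print([P[vv,uu].round(0).tolist() for uu,vv in [(366,383),(380,382),(420,360)]])
b=(u>410)&(u<435)&(v>325)&(v<395); 
c2=np.load("pics/w10c.npy",allow_pickle=True).item(); d2=np.load("pics/w10.npy"); P2=pts(c2,d2)
p2=cv2.imread("pics/w10.png"); cv2.imwrite("pics/w10c.png",cv2.resize(p2[0:100,180:420],None,fx=3.3,fy=3.3,interpolation=cv2.INTER_CUBIC))
for r in range(0,26,2): print(r,[P2[r,k].round(0).tolist() for k in(280,330,370)],p2[r,330])
E
```

```text
end face: x [572.98061597 600.99509315 632.68195694] y -267.4411696494954 z [17.0941946  17.86834153 46.24963128] y(x) slope -0.032933511426141635 733
434 371 387 [ 579.5 -267.4   18.9] z at plane y=-268: [ 579.4 -268.    18.6]
440 372 387 [ 588.9 -265.8   16.8] z at plane y=-268: [ 588.1 -268.    18.1]
446 372 387 [ 597.2 -266.7   17.3] z at plane y=-268: [ 596.8 -268.    17.6]
452 371 387 [ 606.1 -266.5   16.6] z at plane y=-268: [ 605.6 -268.    17.2]
458 371 386 [ 615.  -265.6   17.3] z at plane y=-268: [ 614.  -268.    18.6]
464 371 386 [ 622.1 -269.2   20.3] z at plane y=-268: [ 622.8 -268.    18.2]
470 371 386 [ 632.  -266.8   17.4] z at plane y=-268: [ 631.6 -268.    17.7]
top plate [[ 571.84768803 -278.6254388    57.30671625]
 [ 599.97021445 -225.93414116   62.3694274 ]
 [ 631.55860674 -152.20877021   62.9876859 ]]
plane [1.19502704e-02 7.09061492e-03 5.63709167e+01]
[[480.0, -273.0, 37.0], [500.0, -273.0, 38.0], [573.0, -212.0, 20.0]]
0 [[575.0, -202.0, 64.0], [575.0, -236.0, 65.0], [575.0, -262.0, 66.0]] [101 113 112]
2 [[575.0, -202.0, 61.0], [575.0, -236.0, 61.0], [575.0
[... 255 characters left out ...]
, -265.0, 47.0]] [ 91 101 112]
10 [[576.0, -200.0, 41.0], [576.0, -236.0, 43.0], [576.0, -265.0, 43.0]] [48 55 60]
12 [[576.0, -199.0, 37.0], [576.0, -236.0, 38.0], [576.0, -266.0, 38.0]] [51 56 63]
14 [[576.0, -199.0, 32.0], [576.0, -236.0, 35.0], [576.0, -266.0, 36.0]] [51 58 63]
16 [[576.0, -198.0, 28.0], [576.0, -237.0, 30.0], [576.0, -267.0, 30.0]] [51 57 64]
18 [[576.0, -198.0, 24.0], [576.0, -237.0, 26.0], [576.0, -268.0, 26.0]] [50 56 63]
20 [[581.0, -196.0, 2.0], [575.0, -237.0, 21.0], [576.0, -268.0, 21.0]] [53 60 67]
22 [[579.0, -196.0, 1.0], [579.0, -237.0, 2.0], [580.0, -271.0, 2.0]] [ 86  95 101]
24 [[578.0, -195.0, -1.0], [579.0, -237.0, -0.0], [579.0, -271.0, 1.0]] [83 92 99]
```

View pics/w10c.png

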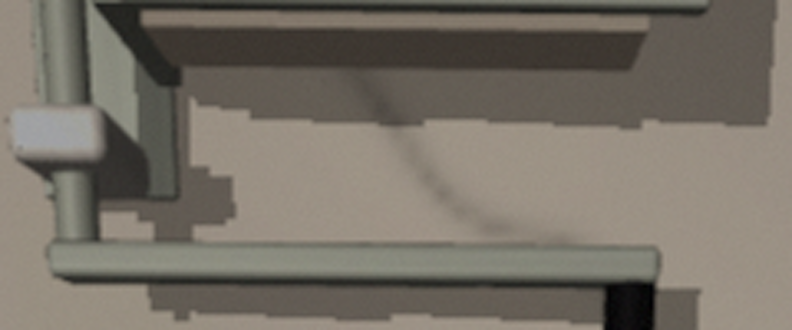

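The end state checks out in both views. The mould rim is level at z ≈ 18 (board 6 mm proud on the plate at 12), the mould underside is at 46–47, the end is at y ≈ -267.5 (home is -268), and the cradle is flat. One last top view, then I hand in.

```bash
python3 - <<'E'
from h import *
p,d=capture("top"); cv2.imwrite("pics/top11.png",p[:,:,::-1]); P=pts(calibration("top"),d)
h=cv2.cvtColor(p[:,:,::-1].copy(),cv2.COLOR_BGR2HSV); 
m=((h[...,1]>120)&(h[...,0]<20)&(h[...,2]>60)).astype(np.uint8)
for k in cv2.findContours(m,cv2.RETR_EXTERNAL,cv2.CHAIN_APPROX_SIMPLE)[0]:
    if cv2.contourArea(k)>40: print("brown/red",cv2.boundingRect(k))
o=get_obs(); print(o["time"],o["contact_force"],o["grip_width"])
E
```

```text
brown/red (188, 327, 50, 40)
brown/red (208, 271, 34, 26)
brown/red (332, 27, 32, 51)
17.8 [-0.168045    0.09394559  0.18460357] 55.10893235950618
```

View pics/top11.png

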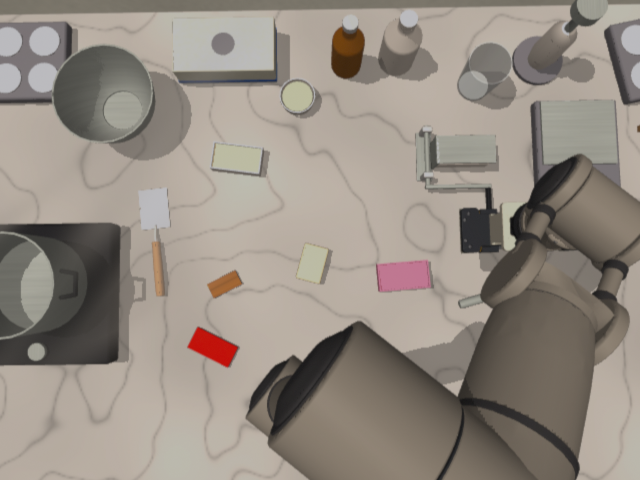

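The top view shows the cradle turned over (415–495, 130–190), the decoys unmoved, no loose board anywhere, and the robot clear at z 211.

```bash
python3 -c "
from plant import *
print(close_job())"
```

```text
the job is handed in; nothing more can be done
None
```

I slid the mould and its board fully home in the cradle, swung the cradle over by its handle, eased it down to its stop and let go. I handed the job in at about 18 s.

- **Seating before the turn:** the mould's outer end was 9.9 mm inside the plate end (10 expected). It was square within about 0.2°, with its side 0.9 mm from the plate's side.
- **End state:** the cradle lies flat at its stop. The mould is upside down and level, with its rim at z about 18 and its underside at 46–47. Its end is at y -267.4, where -268.3 was predicted. This matches the board lying in its recess on the plate at z 12.
- **Everything else:** the decoys are unmoved and no loose board is in view. The robot touches nothing, with the force reading near zero.

**Disagreements and limits:**
- While lifting, the handle bar crept about 5 mm in the fingers, but it stayed held to the end.
- The side camera showed the held mould about 3 mm off relative to the cradle, so I shifted it 2.5 mm before sliding it in.
- The finished board is hidden under the mould, so I inferred its position from the rim height rather than seeing it.

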